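# Reverse the teardown row for reassembly

### The arm

A 7-joint arm with a two-finger parallel gripper is mounted at the origin on a cart in front of the work surface, level with it; the furniture and walls round the work are solid. World frame = base frame: x ahead of the robot, y to its left, z up, the work surface at z = 0. Lengths are in m, angles in rad, forces in N, time in s.
With the tool pointing down it reaches from about 0.4 to 0.9 m from the base axis. Payload 5.6 kg.
Tool frame: the origin (TCP) lies midway between the tips of the shut fingers; the grasp point (between the pads) lies 19 mm behind it; y points along the fingers, z is the direction in which the jaws open and shut, and the axes are right-handed (so a half turn about y gives the same grasp; the last joint's range is limited). The gripper opens to 92 mm and grips with 3 to 60 N. Pads are 20 mm wide; open, the fingers measure 128 mm over their backs; the gripper's body (75 mm by 189 mm) begins 69 mm behind the grasp point.
Start: joints at [-1.223, 0.468, -0.012, 1.603, 0.006, 1.071, -0.056], TCP at [0.248, 0.601, 0.215] pointing down, gripper open.
Joint ranges: [-2.53, 2.53], [-0.31, 2.02], [-1.57, 1.55], [0.28, 2.44], [-1.29, 4.43], [0.15, 1.84], [-2.92, 2.92]. Speed limits (rad/s): [2.57, 2.57, 3.14, 3.14, 3.14, 3.14, 3.14].

### API

Orientations are given as a 3x3 rotation matrix whose columns are the frame's x, y, z axes.
In Python, from station import env, effector, solver, viewer, workorder, search_frame, tip_of gives the robot as it stands. Calls block until the motion is done:
- env.reach(position, orientation): joint-space move of the TCP to a pose.
- env.movel(position, frame=None, rate=0.15): straight line of the TCP; frame=None keeps the orientation; rate is the mean speed in m/s.
- env.goto_joints(angles): joint-space move.
- effector.release() and effector.grasp(squeeze=None): open the fingers fully, or close them until they stop; squeeze is the grip in N (None keeps the last).
- env.pause(seconds).
- solver.inverse_kinematics(position, orientation): joint angles nearest the present ones, or None.
- env.sense(): the state.
- viewer.read_camera(name): name is "side" or "top" or "wrist"; returns (picture, depth): 400x640x3 uint8, red, green, blue; 400x640 float32, m along the optical axis (not along the pixel's ray), 0 where there is no reading.
- viewer.camera_info(name): a dict with "intrinsics" (3x3 intrinsics, pixels), "eye" and "rotation" of the camera in the world; the wrist camera has in their place "T_tool_cam" (4x4, takes a point from camera to tool coordinates, whose origin is the TCP and whose axes are the tool frame's). Camera axes: x right, y up, looking along -z (the intrinsics and any distortion apply to the point x, -y, -z); pixel columns grow to the right and rows downward; lengths in m; the calibration is good to about 2 mm. A picture is of the moment at which its call begins: read the wrist's pose just before it. camera_info takes no time and is no camera call.
A pose or a line that the arm cannot do raises env.PlanningError and nothing moves.
- workorder.finish_job(): hands the job in, once; it reports no verdict.
Trained networks look in the newest picture that a camera, given by its name, has taken for a name from the list of things; names that differ only in an ending like _2 or _b are one class to them, and where a whole thing is asked for, a point or a joint stands for the part that bears it (a point fixed in the world has none). Each returns a list of dicts, best first, with "score" (0 to 1); they miss things now and then, are a little off and sometimes report something else, mostly with a low value. They report only what shows in the picture. A call takes as long as a camera call. They do not tell look-alikes from the thing itself.
- search_frame(camera, name): "at" ([x, y, z] in m, in world coordinates, good to about 4 mm: the middle of the surface that is visible of it).
- tip_of(camera, name): "at" ([x, y, z] in m, in world coordinates, good to about 4 mm: a listed point, or the origin of a listed thing).
The state is a dict: "t": time; "joint_positions": joint angles; "joint_velocities": joint speeds; "tau": joint torques, N m; "ee_pos": TCP position; "tcp_rot": TCP orientation; "wrist_force": force on the tool from outside, world axes, zero at the start; "moment": the same for the moment, N m; "gripper_width": finger opening in m.
Only numpy, scipy, OpenCV 4.12 (cv2) and the standard library are available. Lean on these libraries where they do the work, as an engineer would, in place of code of your own. Each camera call takes 0.05 s, during which the arm holds its last target.

### The job

Four spindle parts (slotted rotor, gear, flanged bushing, end cap) stand in the loaded rack in the order they came off, counted from that rack's upright dark steel pin. Move them all to the empty rack in reverse order for reassembly: the part nearest the pin of the loaded rack goes to the place farthest from the pin of the empty rack, and so on, so that the one farthest from its pin ends nearest the other pin. Stand each part upright, the same way up as before, centred on its own round pad, and let go of it.

Things in the scene. Friction and masses are not known exactly. Their poses are not given: they have to be found in the camera images.
- loaded_rack: Rack that holds the parts at the start: light grey plate 276x70x10 mm, fixed flat on the worktop. Origin: on the worktop under the middle of the row, z up; row along x. Places 1 to 4, from the pin: x = -90, -30, +30, +90 mm, y = 0. Dark steel pin, 12 mm thick, top 40 mm up, at x = -142. A round pad (listed) lies on each place, top 14 mm above the worktop.
- empty_rack: Rack that is empty at the start: bare aluminium plate 276x70x10 mm, fixed flat on the worktop. Origin: on the worktop under the middle of the row, z up; row along x. Places 1 to 4, from the pin: x = -90, -30, +30, +90 mm, y = 0. Dark steel pin, 12 mm thick, top 40 mm up, at x = -142. A round pad, 52 mm, is fixed on each place, top 14 mm above the worktop. May lie any way round.
- rotor_mid (a point): Largest part: turned steel rotor, 37 mm high, 48 mm across the flange at its foot, 43 mm across the slotted body above it; about 0.26 kg. Grasp the body, more than 10 mm above its underside. It stands upright at the start, on its pad; this point is its centre half-way up, z along its axis. Round, so it may be grasped and set down at any yaw.
- gear_mid (a point): Small steel spur gear lying flat, 32 mm across the teeth; toothed part 10 mm high with a narrower hub above, 16 mm high in all; about 45 g. Grasp it by the teeth, 2 to 10 mm above its underside. It stands upright at the start, on its pad; this point is its centre half-way up, z along its axis. Round, so it may be grasped and set down at any yaw.
- bushing_mid (a point): Bronze flanged bushing, 24 mm high, body 26 mm across, 32 mm flange at its foot; about 60 g. Grasp the body, more than 6 mm above its underside. It stands upright at the start, on its pad; this point is its centre half-way up, z along its axis. Round, so it may be grasped and set down at any yaw.
- cap_mid (a point): Plain low black round end cap, 36 mm across, 14 mm high; about 12 g. Grasp across its diameter. It stands upright at the start, on its pad; this point is its centre half-way up, z along its axis. Round, so it may be grasped and set down at any yaw.
- pad_rotor: Fixed round pad, 52 mm across, 4 mm thick, on the loaded rack, on which the rotor stands at the start, centred within 3 mm. The four pads look alike and never move, so it still marks that part's place when the part is gone. Origin: centre of its underside, 10 mm above the worktop
- pad_gear: Fixed round pad, 52 mm across, 4 mm thick, on the loaded rack, on which the gear stands at the start, centred within 3 mm. The four pads look alike and never move, so it still marks that part's place when the part is gone. Origin: centre of its underside, 10 mm above the worktop
- pad_bushing: Fixed round pad, 52 mm across, 4 mm thick, on the loaded rack, on which the bushing stands at the start, centred within 3 mm. The four pads look alike and never move, so it still marks that part's place when the part is gone. Origin: centre of its underside, 10 mm above the worktop
- pad_cap: Fixed round pad, 52 mm across, 4 mm thick, on the loaded rack, on which the end cap stands at the start, centred within 3 mm. The four pads look alike and never move, so it still marks that part's place when the part is gone. Origin: centre of its underside, 10 mm above the worktop
There are look-alikes about, which are no part of the job. Leave any blue, pink or red look-alike of the part that bears gear_mid alone.

How it is judged:
At the end, for the whole second after the job is handed in: Each part from place 1, 2, 3, 4 of the loaded rack (counted from its pin) stands upright (within 0.12 rad), at rest, on the pad of place 4, 3, 2, 1 of the empty rack: within 12 mm of the pad centre along and across the rack, height within 4 mm of resting on the pad (((x of pad_rotor in the frame of loaded_rack between -0.1 and -0.08 m and x of rotor_mid in the frame of empty_rack between 0.078 and 0.102 m) or (x of pad_rotor in the frame of loaded_rack between -0.04 and -0.02 m and x of rotor_mid in the frame of empty_rack between 0.018 and 0.042 m) or (x of pad_rotor in the frame of loaded_rack between 0.02 and 0.04 m and x of rotor_mid in the frame of empty_rack between -0.042 and -0.018 m) or (x of pad_rotor in the frame of loaded_rack between 0.08 and 0.1 m and x of rotor_mid in the frame of empty_rack between -0.102 and -0.078 m)) and y of rotor_mid in the frame of empty_rack between -0.012 and 0.012 m and z of rotor_mid in the frame of empty_rack between 0.0285 and 0.0365 m and angle between each of rotor_mid, gear_mid, bushing_mid, cap_mid's own z axis and vertical below 0.12 rad and linear speed of each of rotor, gear, bushing, cap below 0.02 m/s and ((x of pad_gear in the frame of loaded_rack between -0.1 and -0.08 m and x of gear_mid in the frame of empty_rack between 0.078 and 0.102 m) or (x of pad_gear in the frame of loaded_rack between -0.04 and -0.02 m and x of gear_mid in the frame of empty_rack between 0.018 and 0.042 m) or (x of pad_gear in the frame of loaded_rack between 0.02 and 0.04 m and x of gear_mid in the frame of empty_rack between -0.042 and -0.018 m) or (x of pad_gear in the frame of loaded_rack between 0.08 and 0.1 m and x of gear_mid in the frame of empty_rack between -0.102 and -0.078 m)) and y of gear_mid in the frame of empty_rack between -0.012 and 0.012 m and z of gear_mid in the frame of empty_rack between 0.018 and 0.026 m and ((x of pad_bushing in the frame of loaded_rack between -0.1 and -0.08 m and x of bushing_mid in the frame of empty_rack between 0.078 and 0.102 m) or (x of pad_bushing in the frame of loaded_rack between -0.04 and -0.02 m and x of bushing_mid in the frame of empty_rack between 0.018 and 0.042 m) or (x of pad_bushing in the frame of loaded_rack between 0.02 and 0.04 m and x of bushing_mid in the frame of empty_rack between -0.042 and -0.018 m) or (x of pad_bushing in the frame of loaded_rack between 0.08 and 0.1 m and x of bushing_mid in the frame of empty_rack between -0.102 and -0.078 m)) and y of bushing_mid in the frame of empty_rack between -0.012 and 0.012 m and z of bushing_mid in the frame of empty_rack between 0.022 and 0.03 m and ((x of pad_cap in the frame of loaded_rack between -0.1 and -0.08 m and x of cap_mid in the frame of empty_rack between 0.078 and 0.102 m) or (x of pad_cap in the frame of loaded_rack between -0.04 and -0.02 m and x of cap_mid in the frame of empty_rack between 0.018 and 0.042 m) or (x of pad_cap in the frame of loaded_rack between 0.02 and 0.04 m and x of cap_mid in the frame of empty_rack between -0.042 and -0.018 m) or (x of pad_cap in the frame of loaded_rack between 0.08 and 0.1 m and x of cap_mid in the frame of empty_rack between -0.102 and -0.078 m)) and y of cap_mid in the frame of empty_rack between -0.012 and 0.012 m and z of cap_mid in the frame of empty_rack between 0.017 and 0.025 m); the robot touches nothing.
It also fails if it takes over 112 s, if anything falls off the work surface, if the arm or the gripper's body presses on something with over 40 N, if the wrist force passes 120 N, or if a joint passes its speed limit or range.

## Working session

There is one attempt and no reset: what is moved stays moved. The work goes in short steps, each a Python script; the robot and the scene stay as the last script left them, time stands still between calls to the robot, and variables do not carry over. Pictures are saved under pics/ and viewed, and the job is handed in when it is done.

```bash
mkdir -p pics; ls; python3 - <<'E'
from station import env, effector, solver, viewer, workorder, search_frame, tip_of
import cv2,numpy as np
s=env.sense(); print(s['t'],s['ee_pos'],s['tcp_rot'],s['gripper_width'])
for c in ['top','side','wrist']:
    p,d=viewer.read_camera(c); cv2.imwrite(f'pics/{c}0.png',p[:,:,::-1]); np.savez(f'{c}0.npz',p=p,d=d)
    print(c,viewer.camera_info(c))
    for n in ['loaded_rack','empty_rack','rotor_mid','gear_mid','bushing_mid','cap_mid']:
        try: print(n,[(np.round(x['at'],3).tolist(),round(x['score'],2)) for x in tip_of(c,n)])
        except Exception as e: print(n,e)
print(env.sense()['t'])
E
```

```text
pics
0.0 [0.24746114 0.60040337 0.21362948] [[ 9.24583239e-01 -5.39178359e-04  3.80979714e-01]
 [-3.80980062e-01 -1.72791071e-03  9.24581639e-01]
 [ 1.59784516e-04 -9.99998362e-01 -1.80301348e-03]] 0.09180390424703667
top {'intrinsics': array([[448.49889354,   0.        , 316.56747202],
       [  0.        , 448.49889354, 205.08046561],
       [  0.        ,   0.        ,   1.        ]]), 'eye': array([0.37616283, 0.2387972 , 0.9576463 ]), 'rotation': array([[-0.02512802,  0.9971987 , -0.07045093],
       [-0.9996558 , -0.02453323,  0.00929528],
       [ 0.00754086,  0.07066025,  0.99747194]])}
loaded_rack [([0.467, 0.371, 0.0], 0.59)]
empty_rack [([0.516, 0.113, -0.002], 0.78)]
rotor_mid [([0.49, 0.373, 0.028], 0.89)]
gear_mid [([0.312, 0.243, 0.01], 0.74), ([0.492, 0.263, 0.01], 0.64), ([0.412, 0.245, 0.011], 0.56), ([0.439, 0.37, 0.026], 0.49)]
bushing_mid [([0.374, 0.357, 0.026], 0.62)]
cap_mid [([0.549, 0.384, 0.02], 0.7)]
side {'intrinsics': array([[432.89988399,   0.        , 326.01372546],
       [  0.        , 432.89988399, 195.99542972],
       [  0.        ,   0.        , 
[... 545 characters left out ...]
0.552, 0.385, 0.02], 0.73)]
wrist {'intrinsics': array([[332.49200959,   0.        , 318.76858668],
       [  0.        , 332.49200959, 202.07154922],
       [  0.        ,   0.        ,   1.        ]]), 'T_tool_cam': array([[ 8.30093720e-04, -9.56197858e-01, -2.92719948e-01,
        -8.19061399e-02],
       [-7.89701108e-04,  2.92719331e-01, -9.56198081e-01,
        -1.69716669e-01],
       [ 9.99999344e-01,  1.02489529e-03, -5.12126029e-04,
         1.85981757e-04],
       [ 0.00000000e+00,  0.00000000e+00,  0.00000000e+00,
         1.00000000e+00]])}
loaded_rack [([0.461, 0.37, 0.001], 0.68)]
empty_rack []
rotor_mid []
gear_mid [([0.434, 0.365, 0.019], 0.6)]
bushing_mid []
cap_mid []
1.05
```

View pics/top0.png

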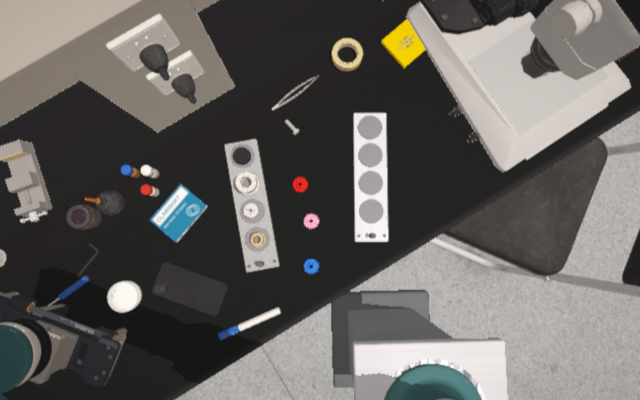

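View pics/side0.png

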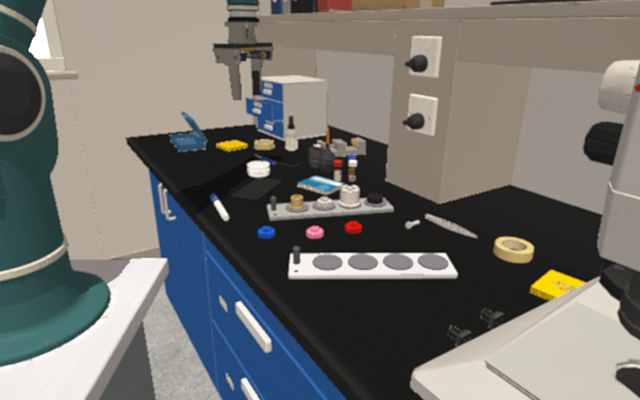

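View pics/wrist0.png

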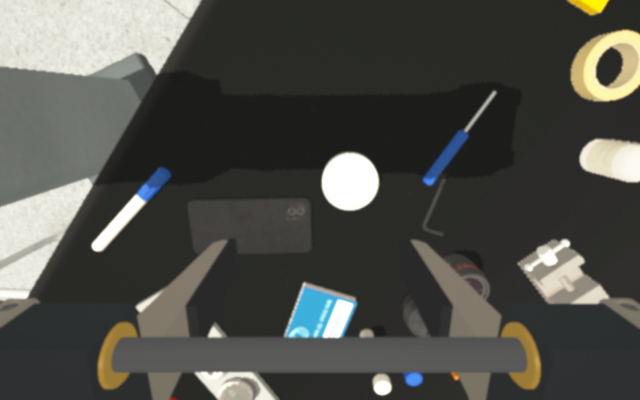

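The top view shows the loaded rack at px (250,205), with its pin at the bottom end (~(260,265)). Counting from the pin, the parts are bushing (257,240), gear (251,211), rotor (246,183) and cap (242,156). The empty rack is at (370,177), pin at (371,236).

Possible gear confusions are the red (300,184), pink (311,221) and blue (311,266) ones lying between the racks. The steel gear on the rack at (251,211) is the real one.

Next I'll check it in a close crop and measure the pads.

```bash
cat > h.py <<'E'
import numpy as np,cv2
from station import env, effector, solver, viewer, workorder, search_frame, tip_of
def ray(info,uv,z):
    K=info['intrinsics'];x=(np.atleast_2d(uv)-[K[0,2],K[1,2]])/K[0,0]
    d=np.c_[x[:,0],-x[:,1],-np.ones(len(x))]@info['rotation'].T
    e=info['eye']; t=(z-e[2])/d[:,2]; return e+t[:,None]*d
def proj(info,P):
    q=(np.atleast_2d(P)-info['eye'])@info['rotation'];K=info['intrinsics']
    return np.c_[K[0,0]*q[:,0]/-q[:,2]+K[0,2],K[1,1]*-q[:,1]/-q[:,2]+K[1,2]]
E
python3 - <<'E'
from h import *
p=np.load('top0.npz')['p'];d=np.load('top0.npz')['d']
c=cv2.resize(p[105:280,215:400,::-1],None,fx=3.2,fy=3.2,interpolation=cv2.INTER_CUBIC);cv2.imwrite('pics/crop0.png',c)
for cam in ['top','side']:
    info=viewer.camera_info(cam);f=np.load(cam+'0.npz');p=f['p'];d=f['d']
    # orthorectify at z=.014 at 0.5mm over x .3-.66, y .05-.45
    xs=np.arange(.66,.28,-.0008);ys=np.arange(.44,.05,-.0008)
    X,Y=np.meshgrid(xs,ys,indexing='ij');uv=proj(info,np.c_[X.ravel(),Y.ravel(),0*X.ravel()+.014])
    o=cv2.remap(p,uv[:,0].reshape(X.shape).astype('f4'),uv[:,1].reshape(X.shape).astype('f4'),cv2.INTER_CUBIC)
    cv2.imwrite(f'pics/ortho_{cam}.png',o[:,:,::-1])
    g=cv2.medianBlur(cv2.cvtColor(o,cv2.COLOR_RGB2GRAY),3)
    C=cv2.HoughCircles(g,cv2.HOUGH_GRADIENT,1,40,param1=100,param2=14,minRadius=28,maxRadius=36)
    if C is not None:
        for u,v,r in C[0]: print(cam,'x%.4f y%.4f r%.4f'%(.66-v*.0008,.44-u*.0008,r*.0008))
E
```

```text
top x0.6076 y0.1132 r0.0262
top x0.4884 y0.1156 r0.0257
top x0.5468 y0.1140 r0.0263
top x0.3748 y0.3572 r0.0263
top x0.4340 y0.3660 r0.0259
top x0.5516 y0.3852 r0.0262
top x0.4924 y0.3772 r0.0256
top x0.4268 y0.1164 r0.0264
side x0.4276 y0.1084 r0.0255
side x0.5468 y0.1068 r0.0265
side x0.4868 y0.1100 r0.0255
side x0.6076 y0.1052 r0.0274
side x0.4908 y0.3756 r0.0230
side x0.3756 y0.3468 r0.0274
side x0.4980 y0.2500 r0.0274
side x0.4300 y0.3524 r0.0274
```

View pics/crop0.png

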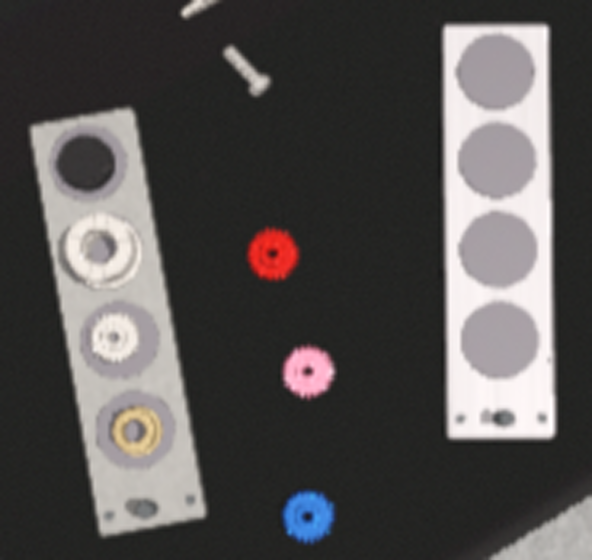

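View pics/ortho_top.png

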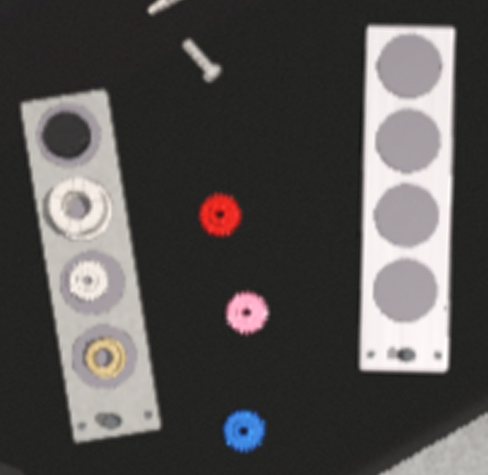

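View pics/ortho_side.png

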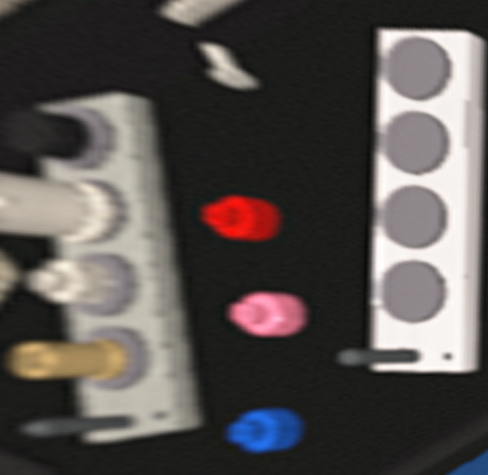

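The crop confirms the steel gear at place 2 from the pin. Top and side disagree by about 7 mm in y on the empty rack, so I'll use the wrist camera to break the tie.

```bash
cat >> h.py <<'E'
def R(yaw):
    c,s=np.cos(yaw),np.sin(yaw); X=np.array([c,s,0]);Z=np.array([-s,c,0]);return np.c_[X,[0,0,-1],Z]
def wristinfo(s):
    i=viewer.camera_info('wrist');T=i['T_tool_cam'];Rt=np.array(s['tcp_rot'])
    return dict(intrinsics=i['intrinsics'],rotation=Rt@T[:3,:3],eye=np.array(s['ee_pos'])+Rt@T[:3,3])
def ortho(info,p,z=.014,x1=.66,x0=.28,y1=.44,y0=.05,st=.0008):
    xs=np.arange(x1,x0,-st);ys=np.arange(y1,y0,-st);X,Y=np.meshgrid(xs,ys,indexing='ij')
    uv=proj(info,np.c_[X.ravel(),Y.ravel(),0*X.ravel()+z]).astype('f4')
    return cv2.remap(p,uv[:,0].reshape(X.shape),uv[:,1].reshape(X.shape),cv2.INTER_CUBIC)
def circles(o,x1=.66,y1=.44,st=.0008):
    g=cv2.medianBlur(cv2.cvtColor(o,cv2.COLOR_RGB2GRAY),3)
    C=cv2.HoughCircles(g,cv2.HOUGH_GRADIENT,1,40,param1=100,param2=14,minRadius=29,maxRadius=36)
    return [] if C is None else [(round(x1-v*st,4),round(y1-u*st,4),round(r*st,4)) for u,v,r in C[0]]
E
python3 - <<'E'
from h import *
for k,(pos,yaw,names) in enumerate([([.57,.39,.22],.157,['rotor_mid','gear_mid','bushing_mid','cap_mid','loaded_rack']),([.62,.113,.22],-.018,['empty_rack'])]):
    env.reach(pos,R(yaw)); s=env.sense();print(s['t'],s['ee_pos'])
    p,d=viewer.read_camera('wrist');cv2.imwrite(f'pics/w1_{k}.png',p[:,:,::-1])
    i=wristinfo(s);np.savez(f'w1_{k}.npz',p=p,d=d,**i)
    o=ortho(i,p);cv2.imwrite(f'pics/w1o_{k}.png',o[:,:,::-1]);print(circles(o))
    for n in names: print(n,[(np.round(x['at'],4).tolist(),round(x['score'],2)) for x in tip_of('wrist',n)][:3])
E
```

```text
2.4833 [0.56882085 0.39151586 0.22000587]
[(np.float32(0.4932), np.float32(0.3732), np.float32(0.0242)), (np.float32(0.6092), np.float32(0.114), np.float32(0.0259)), (np.float32(0.4892), np.float32(0.1156), np.float32(0.0255)), (np.float32(0.5532), np.float32(0.3852), np.float32(0.0259)), (np.float32(0.5484), np.float32(0.1156), np.float32(0.0252)), (np.float32(0.4356), np.float32(0.3676), np.float32(0.0253)), (np.float32(0.4308), np.float32(0.1164), np.float32(0.0238))]
rotor_mid [([0.4947, 0.3762, 0.0327], 0.81)]
gear_mid [([0.4893, 0.2665, 0.006], 0.89), ([0.4354, 0.3657, 0.0186], 0.86), ([0.4081, 0.2395, 0.0107], 0.85)]
bushing_mid []
cap_mid [([0.5583, 0.3847, 0.0219], 0.83)]
loaded_rack [([0.4653, 0.3685, -0.0005], 0.71)]
3.875 [0.61980287 0.11549155 0.22001245]
[(np.float32(0.6084), np.float32(0.1124), np.float32(0.0252)), (np.float32(0.4956), np.float32(0.3732), np.float32(0.0257)), (np.float32(0.5492), np.float32(0.114), np.float32(0.0252)), (np.float32(0.5524), np.float32(0.3844), np.float32(0.0273)), (np.float32(0.49), np.float32(0.1132), np.float32(0.0258)), (np.float32(0.4308), np.float32(0.1156), np.float32(0.025)), (np.float32(0.4364), np.float32(0.3652), np.float32(0.0263))]
empty_rack [([0.5232, 0.1138, -0.0022], 0.56)]
```

View pics/w1_0.png

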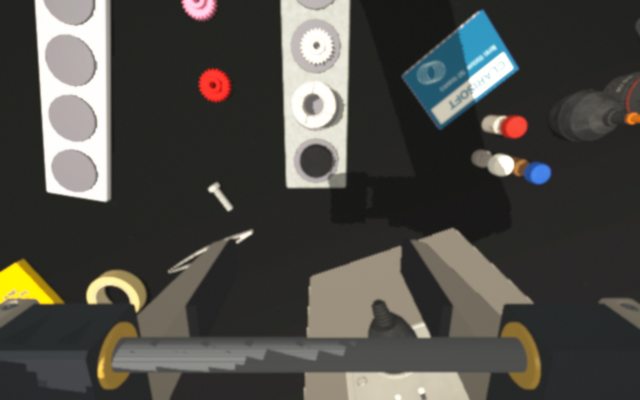

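View pics/w1_1.png

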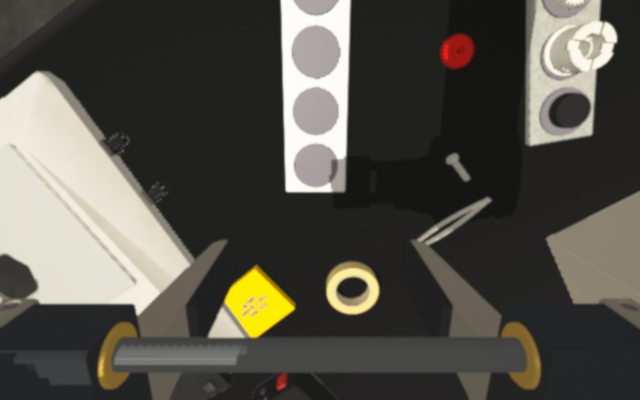

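The wrist views show both racks along column ~316: gear (316,45), rotor (317,104), cap (317,160), and the empty pads at rows 50/110/163. There's a tall grey block near the cap, so I'll get part centres and the block clearance from the depth images.

```bash
python3 - <<'E'
from h import *
def cloud(f,info):
    d=f['d'];v,u=np.nonzero(d>0);K=info['intrinsics'];dd=d[v,u]
    c=np.c_[(u-K[0,2])/K[0,0],-(v-K[1,2])/K[1,1],-np.ones(len(u))]*dd[:,None]
    return c@info['rotation'].T+info['eye']
top=np.load('top0.npz');ti=viewer.camera_info('top')
W=np.load('w1_0.npz');W1=np.load('w1_1.npz')
P={'top':cloud(top,ti),'w0':cloud(W,W),'w1':cloud(W1,W1)}
tops={'bushing':(.038,.375,.357,.013),'gear':(.024,.434,.3667,.016),'rotor':(.051,.4934,.3763,.0215),'cap':(.028,.553,.386,.018)}
for n,(z,x,y,r) in tops.items():
  for k in P:
    c=P[k];m=(np.hypot(c[:,0]-x,c[:,1]-y)<r+.008)&(c[:,2]>z-.005 if n!='gear' else c[:,2]>.019)&(c[:,2]<z+.012)
    if m.sum()>8:
        q=c[m];e,_=cv2.minEnclosingCircle(q[:,:2].astype('f4')); print(n,k,m.sum(),'mean',q.mean(0).round(4),'enc',np.round(e,4),_)
for k in P:
    c=P[k];m=(c[:,2]>.06)&(c[:,0]>.4)&(c[:,0]<.8)&(c[:,1]>.2)&(c[:,1]<.65)&(c[:,2]<.5)
    q=c[m]
    for y in np.arange(.3,.62,.03):
        j=abs(q[:,1]-y)<.015
        if j.sum()>5: print(k,'y%.2f'%y,'minx %.3f'%np.percentile(q[j,0],2),'z',q[j,2].min().round(3),q[j,2].max().round(3))
c=P['top'];m=(c[:,2]>.06)&(c[:,0]>.38)&(c[:,0]<.75)&(c[:,1]>-.2)&(c[:,1]<.25);q=c[m]
print('near empty',len(q), q[:,1].max() if len(q) else '', q[:,0].min() if len(q) else '')
E
```

```text
bushing top 80 mean [0.3732 0.3553 0.0382] enc [0.3733 0.3552] 0.013023530133068562
gear top 166 mean [0.4344 0.3677 0.0255] enc [0.4343 0.3681] 0.016452401876449585
gear w0 767 mean [0.4374 0.3675 0.025 ] enc [0.4374 0.3675] 0.016526978462934494
gear w1 138 mean [0.4506 0.3661 0.0227] enc [0.449  0.3667] 0.012167038396000862
rotor top 228 mean [0.4906 0.3737 0.0504] enc [0.4908 0.3737] 0.0215464998036623
rotor w0 1051 mean [0.4932 0.3733 0.0497] enc [0.4935 0.3734] 0.0213675145059824
rotor w1 1401 mean [0.4934 0.3721 0.0497] enc [0.4936 0.3728] 0.021940967068076134
cap top 238 mean [0.5495 0.3853 0.0276] enc [0.5498 0.3856] 0.018437402322888374
cap w0 838 mean [0.5522 0.3848 0.0274] enc [0.5528 0.3849] 0.018276028335094452
cap w1 1030 mean [0.5527 0.383  0.0273] enc [0.5532 0.3842] 0.018835866823792458
top y0.36 minx 0.721 z 0.322 0.33
top y0.39 minx 0.704 z 0.06 0.364
top y0.42 minx 0.678 z 0.06 0.418
top y0.45 minx 0.619 z 0.061 0.428
top y0.48 minx 0.632 z 0.06 0.428
top y0.51 minx 0.627 z 0.06 0.428
top y0.54 minx 0.611 z 0.061 0.428
top y0.57 minx 0.593 z 0.06 0.429
top y0.60 minx 0.575 z 0.323 0.428
w0 y0.30 minx 0.550 z 0.308 0.327
w0 y0.33 minx 0.547 z 0.219 0.333
w0 y0.36 minx 0.546 z 0.219 0.327
w0 y0.39 minx 0.541 z 0.06 0.327
w0 y0.42 minx 0.534 z 0.06 0.333
w0 y0.45 minx 0.528 z 0.06 0.334
w0 y0.48 minx 0.527 z 0.06 0.32
w0 y0.51 minx 0.645 z 0.063 0.232
w0 y0.54 minx 0.620 z 0.06 0.165
w0 y0.57 minx 0.612 z 0.06 0.163
w1 y0.39 minx 0.706 z 0.06 0.129
w1 y0.42 minx 0.690 z 0.06 0.127
w1 y0.45 minx 0.679 z 0.06 0.086
near empty 10182 -0.036429085092829355 0.5709055470059855
```

```bash
cat >> h.py <<'E'
E0=np.array([.5185,.1143]);U=np.array([np.cos(-.017),np.sin(-.017)])
def st(l):
    s=env.sense();print(l,'t%.2f'%s['t'],np.round(s['ee_pos'],4),'w%.4f'%s['gripper_width'],'F',np.round(s['wrist_force'],1))
    return s
def down(xy,z,rate=.08):
    xy=np.array(xy,float)
    env.pause(.15); e=xy-env.sense()['ee_pos'][:2]; print('err',e.round(4))
    env.movel([*(xy+np.clip(e,-.004,.004)),z],rate=rate); env.pause(.2)
def pick(xy,z,yaw,sq,zh=.13):
    env.reach([*xy,zh],R(yaw)); down(xy,z); st('at')
    effector.grasp(squeeze=sq); st('grasped')
    p=env.sense()['ee_pos'];env.movel([p[0],p[1],.14],rate=.15); return st('lifted')
def place(off,z,yaw=-.017,dx=(0,0)):
    xy=E0+off*U+np.array(dx)
    env.reach([*xy,.13],R(yaw)); down(xy,z,.07); st('down')
    effector.release(); st('open')
    p=env.sense()['ee_pos'];env.movel([p[0],p[1],.14],rate=.15); return st('up')
E
python3 - <<'E'
from h import *
s=pick([.3745,.3551],.022,.157,30)
p,d=viewer.read_camera('wrist');cv2.imwrite('pics/b1.png',p[:,:,::-1])
p,d=viewer.read_camera('side');cv2.imwrite('pics/b1s.png',p[:,:,::-1])
E
```

```text
err [-0.0014  0.0006]
at t7.17 [0.3733 0.3559 0.0224] w0.0919 F [ 0.5 -0.   0.1]
grasped t8.19 [0.3731 0.3557 0.022 ] w0.0250 F [-0.3 -0.5 -0.4]
lifted t9.12 [0.3726 0.3552 0.1392] w0.0248 F [-0.7 -0.1 -0.5]
```

View pics/b1.png

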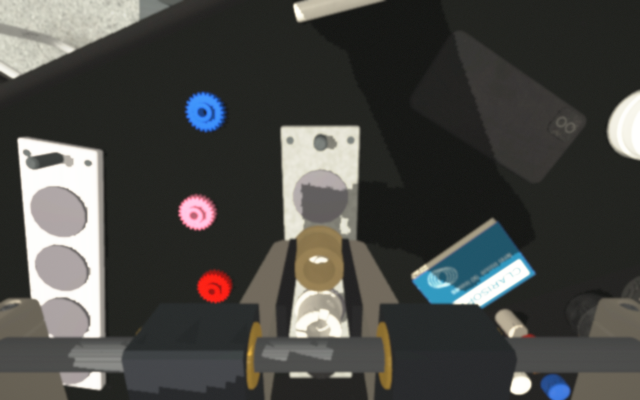

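View pics/b1s.png

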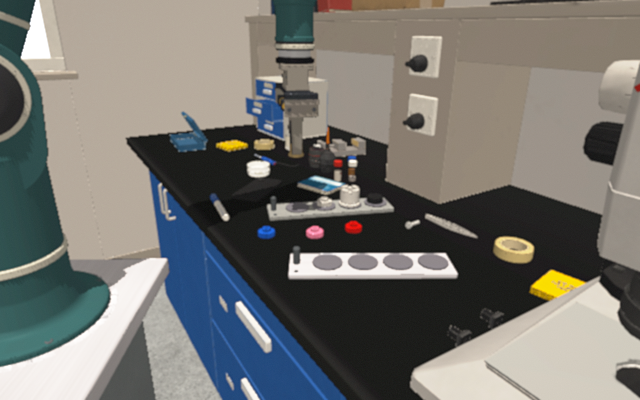

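The bushing is held (width 25 mm) and its pad on the loaded rack, at (320,196), is bare. The position correction made things worse, so I'm dropping it before placing.

```bash
sed -i 's/xy+np.clip(e,-.004,.004)/xy/' h.py; python3 - <<'E'
from h import *
place(.09,.0228)
p,d=viewer.read_camera('side');cv2.imwrite('pics/b2s.png',p[:,:,::-1])
p,d=viewer.read_camera('wrist');cv2.imwrite('pics/b2.png',p[:,:,::-1])
E
```

```text
err [ 0.0007 -0.0022]
down t12.53 [0.6086 0.1128 0.0231] w0.0245 F [ 0.1 -1.3 -0.4]
open t13.60 [0.6085 0.1128 0.0228] w0.0914 F [ 0.2 -0.2  0.2]
up t14.53 [0.6078 0.1127 0.1391] w0.0921 F [-0.6  0.   0.2]
```

View pics/b2s.png

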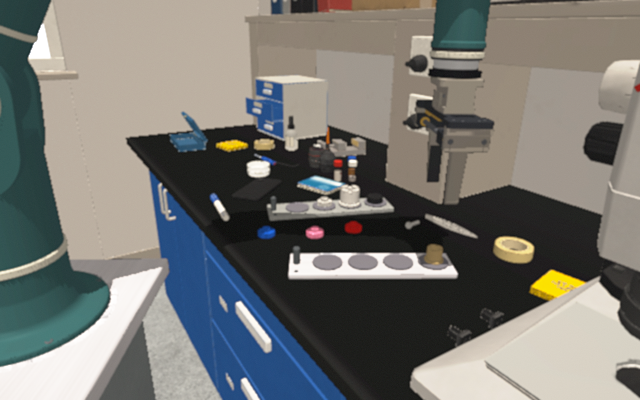

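View pics/b2.png

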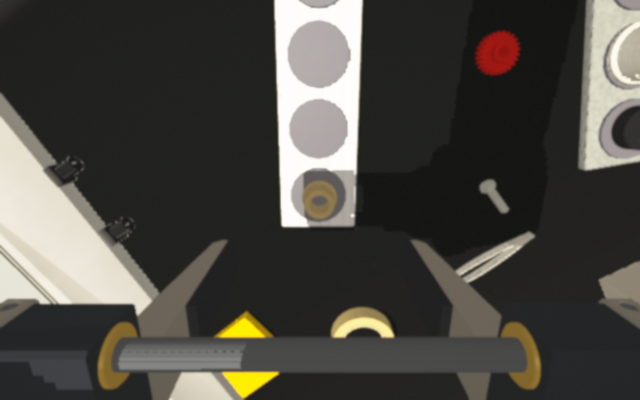

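The bushing stands centred on place 4 (wrist px (320,200)). Gear next.

```bash
python3 - <<'E'
from h import *
s=pick([.4359,.3677],.0162,.157,25)
p,d=viewer.read_camera('wrist');cv2.imwrite('pics/g1.png',p[:,:,::-1])
if .024<s['gripper_width']<.036:
    place(.03,.0172)
    p,d=viewer.read_camera('wrist');cv2.imwrite('pics/g2.png',p[:,:,::-1])
E
```

```text
err [-0.0015  0.0015]
at t17.73 [0.436  0.3679 0.0166] w0.0918 F [ 0.1  0.1 -0.1]
grasped t18.68 [0.4359 0.3677 0.0162] w0.0316 F [-0.6 -0.2  0.2]
lifted t19.65 [0.4354 0.3672 0.1391] w0.0315 F [-0.7 -0.7 -0.6]
err [ 0.0004 -0.0022]
down t22.88 [0.5487 0.1139 0.0175] w0.0318 F [-0.3 -0.1 -0.1]
open t23.87 [0.5485 0.1138 0.0172] w0.0918 F [ 0.3 -0.1  0.5]
up t24.83 [0.5478 0.1136 0.1392] w0.0919 F [-0.3  0.1 -0.3]
```

```bash
python3 -c "
import cv2,numpy as np
cv2.imwrite('pics/g12.png',np.hstack([cv2.resize(cv2.imread('pics/g%d.png'%i),(400,250)) for i in (1,2)]))"
```

```text
(no output)
```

View pics/g12.png

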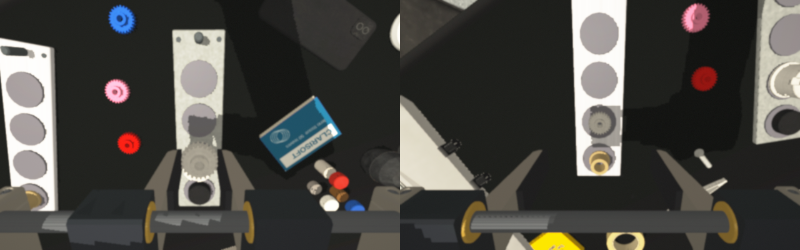

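The gear was held in the jaws (left frame, (200,158)) and now lies on place 3 (right frame, (600,123)). Rotor next.

```bash
python3 - <<'E'
from h import *
s=pick([.4922,.3736],.0262,.157,50)
p,d=viewer.read_camera('wrist');cv2.imwrite('pics/r1.png',p[:,:,::-1])
if .036<s['gripper_width']<.046:
    place(-.03,.0270)
    p,d=viewer.read_camera('wrist');cv2.imwrite('pics/r2.png',p[:,:,::-1])
import cv2,numpy as np
cv2.imwrite('pics/r12.png',np.hstack([cv2.resize(cv2.imread('pics/r%d.png'%i),(400,250)) for i in (1,2)]))
E
```

```text
err [-0.0014  0.0023]
at t27.72 [0.4924 0.3738 0.0266] w0.0921 F [ 0.2 -0.4 -0.2]
grasped t28.52 [0.4922 0.3736 0.0261] w0.0429 F [ 0.2  0.7 -0.6]
lifted t29.43 [0.4915 0.373  0.1389] w0.0433 F [-0.3  0.5 -3.9]
err [-0.0002 -0.002 ]
down t32.47 [0.4887 0.1149 0.0273] w0.0433 F [ 0.3  0.5 -3.2]
open t33.30 [0.4885 0.1148 0.027 ] w0.0917 F [0.4 0.3 0.2]
up t34.20 [0.4879 0.1146 0.1393] w0.0920 F [0.1 0.3 0.3]
```

View pics/r12.png

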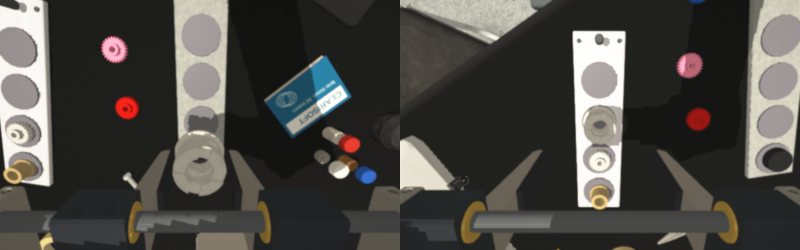

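The rotor was held level and now stands on place 2 at (600,123) in the right frame. The cap is last, with the jaw yawed away from the grey block.

```bash
python3 - <<'E'
from h import *
s=pick([.5513,.3852],.0165,.45,20)
p,d=viewer.read_camera('wrist');cv2.imwrite('pics/c1.png',p[:,:,::-1])
if .03<s['gripper_width']<.039:
    place(-.09,.0175)
env.reach([.60,.25,.25],R(-.017)); env.pause(.3)
s=st('view')
p,d=viewer.read_camera('wrist');cv2.imwrite('pics/c2.png',p[:,:,::-1])
np.savez('fin.npz',p=p,d=d,**wristinfo(s))
for n in ['rotor_mid','gear_mid','bushing_mid','cap_mid']: print(n,[(np.round(x['at'],4).tolist(),round(x['score'],2)) for x in tip_of('wrist',n)][:4])
p,d=viewer.read_camera('top');cv2.imwrite('pics/fint.png',p[:,:,::-1]);np.savez('fint.npz',p=p,d=d)
p,d=viewer.read_camera('side');cv2.imwrite('pics/fins.png',p[:,:,::-1])
def cloud(f,info):
    d=f['d'];v,u=np.nonzero(d>0);K=info['intrinsics'];dd=d[v,u]
    return (np.c_[(u-K[0,2])/K[0,0],-(v-K[1,2])/K[1,1],-np.ones(len(u))]*dd[:,None])@info['rotation'].T+info['eye']
f=np.load('fin.npz');t=np.load('fint.npz')
for k,c in {'w':cloud(f,f),'top':cloud(t,viewer.camera_info('top'))}.items():
  for n,z,o in [('bushing',.038,.09),('gear',.024,.03),('rotor',.051,-.03),('cap',.028,-.09)]:
    q0=E0+o*U;m=(np.hypot(*(c[:,:2]-q0).T)<.028)&(c[:,2]>(.019 if n=='gear' else z-.004))&(c[:,2]<z+.012)
    if m.sum()>8:
        e,r=cv2.minEnclosingCircle(c[m][:,:2].astype('f4'));print(n,k,m.sum(),'off mm',((np.array(e)-q0)*1e3).round(1),'r',round(r,4),'z',c[m][:,2].max().round(4))
o=ortho(f,f['p']);print(circles(o))
E
```

```text
err [-0.0009  0.0022]
at t37.24 [0.5515 0.3853 0.0169] w0.0922 F [-0.   1.1  0.3]
grasped t38.14 [0.5513 0.3852 0.0165] w0.0347 F [ 0.2 -0.5 -0.5]
lifted t39.12 [0.5507 0.3847 0.1389] w0.0349 F [ 1.   0.2 -0.1]
err [-0.0007 -0.0012]
down t42.41 [0.4287 0.1159 0.0177] w0.0347 F [0.4 0.8 0.1]
open t43.35 [0.4285 0.1158 0.0175] w0.0916 F [-0.2 -0.2 -1.2]
up t44.32 [0.4279 0.1157 0.1394] w0.0920 F [-0.1  0.2 -0.3]
view t45.58 [0.5997 0.2494 0.2499] w0.0921 F [ 0.3 -1.  -0.2]
rotor_mid [([0.4925, 0.1163, 0.0369], 0.92)]
gear_mid [([0.5491, 0.111, 0.0182], 0.77), ([0.4881, 0.2646, 0.0072], 0.72), ([0.464, 0.3727, 0.0033], 0.69)]
bushing_mid [([0.6107, 0.1137, 0.0272], 0.88)]
cap_mid [([0.4307, 0.1168, 0.023], 0.77)]
bushing w 259 off mm [ 2.9 -0.1] r 0.0134 z 0.0401
gear w 581 off mm [1.3 0.1] r 0.0168 z 0.0314
rotor w 853 off mm [ 1.3 -0. ] r 0.0215 z 0.0538
cap w 1012 off mm [1.8 0.3] r 0.0183 z 0.0301
cap top 188 off mm [-1.8  1.6] r 0.0179 z 0.0334
[(np.float32(0.6092), np.float32(0.1132), np.float32(0.0254)), (np.float32(0.4364), np.float32(0.366), np.float32(0.0257)), (np.float32(0.4292), np.float32(0.1172), np.float32(0.026)), (np.float32(0.5492), np.float32(0.1148), np.float32(0.0244)), (np.float32(0.4908), np.float32(0.1156), np.float32(0.0248)), (np.float32(0.4956), np.float32(0.374), np.float32(0.0254))]
```

View pics/c2.png

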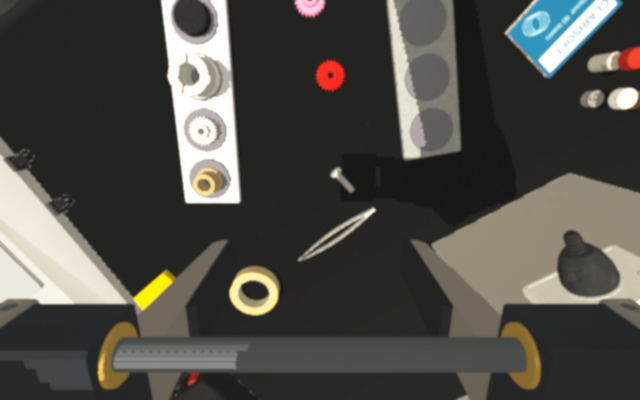

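View pics/fins.png

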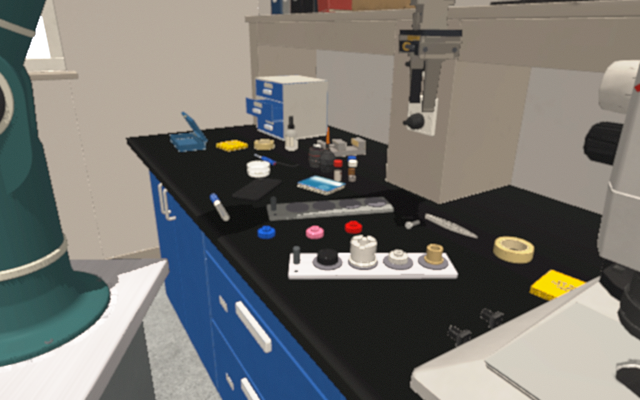

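All four parts stand upright on their pads: cap (327,258), rotor (363,250), gear (398,260) and bushing (434,255) in the side view, counting from the pin. The arm is clear, so I'm handing in.

```bash
python3 -c "
from h import *
workorder.finish_job();print(env.sense()['t'])"
```

```text
the job is handed in; nothing more can be done
the job is handed in; nothing more can be done
```

All four parts are on the empty rack in reverse order, and I handed the job in. The last clock reading before that was 45.6 s, against the 112 s limit. From the empty rack's pin they now stand cap, rotor, gear, bushing; on the loaded rack they stood bushing, gear, rotor, cap. I did not touch the red, pink and blue look-alike gears.

**Last checks:** The wrist camera put each part within about 3 mm of its pad centre. In the side and wrist pictures all four stand upright, and the gripper was open and well clear. The largest force I read at the wrist was about 4 N, while carrying the rotor.

**What disagreed:**
- **Camera offset:** The side camera put the empty rack's pads about 7 mm off in y, and the top and wrist cameras differed by about 2.5 mm in x. I used the mean of top and wrist for both picking and placing.
- **Final top view:** The final top-camera depth check covered only the cap, about 2.4 mm off its pad centre; it gave no reading for the other three.
- **Network results:** Besides the gear, the network also reported a look-alike and an empty spot on the loaded rack as gears; I ignored both.

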